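# Centre the calibration weight on the balance and start calibration

### The arm

A 7-joint arm with a two-finger parallel gripper is mounted at the origin on a cart in front of the work surface, level with it; the furniture and walls round the work are solid. World frame = base frame: x ahead of the robot, y to its left, z up, the work surface at z = 0. Lengths are in m, angles in rad, forces in N, time in s.
With the tool pointing down it reaches from about 0.425 to 0.925 m from the base axis. Payload 6.8 kg.
Tool frame: the origin (TCP) lies on the centre line of the jaws, within the pads' length; the fingertips stand 25 mm ahead of it and the grasp point (between the pads) lies 6 mm ahead of it; z points along the fingers, y is the line along which they close (so a half turn about z gives the same grasp; the last joint's range is limited). The gripper opens to 85 mm and grips with 20 to 120 N. Pads are 22 mm wide; open, the fingers measure 114 mm over their backs; the gripper's body (76 mm by 85 mm) begins 54 mm behind the grasp point. The pads swing forward as they close: fully open they stand 13 mm farther back than shut.
Start: joints at [1.022, 0.477, 0.022, 1.555, -0.011, 1.109, -0.083], TCP at [0.288, -0.61, 0.256] pointing down, gripper open.
Joint ranges: [-2.96, 2.96], [-0.34, 2.1], [-1.41, 1.46], [0.24, 2.44], [-1.37, 4.51], [0.17, 1.92], [-2.96, 2.96]. Speed limits (rad/s): [2.39, 2.39, 3.14, 3.14, 3.14, 3.14, 3.14].

### API

Orientations are given as a unit quaternion [w, x, y, z].
In Python, from bench import robot gives the robot as it stands.
- The arm moves only by the shell command python3 steer.py [FORCE], which reads ROWS from standard input. ROWS is a JSON list of rows, 1 to 12 of them, each an object with the fields r (a list: a rotation vector rx, ry, rz in a scale on which 1.0 is 4 rad), trans (a list: dx, dy, dz in a scale on which 1.0 is 0.8 m), aperture (the finger opening in m); a field left out counts as zero (the opening has to be given); each row is the pose to reach, as a shift and turn from the pose commanded when the command began, along the tool's axes at that moment; what a row does not reach only later rows make up. A row lasts 1/12 s, in which the tool goes at most 0.0417 m and 0.125 rad, less where a joint would pass 70% of its speed; a pose out of reach is approached as far as the arm can. The fingers move at their own pace and stop on an object; FORCE is the grip in N (left out, the last holds). Time passes only in rows, so rows that do not move let the fingers close. It prints the time, the measured TCP pose, the force, the opening and the grip force at its end. No shift or turn number may pass 1 either way. Input that does not fit is refused with a message, and nothing moves.
- robot.state(): the state, without advancing time (a new reading comes with each control period).
- robot.capture(name): name is "scene" or "top" or "wrist"; returns the picture (384x512x3 uint8, red, green, blue); there is no depth.
- robot.calibration(name): a dict with "mtx" (3x3 intrinsics, pixels), "dist" ([k1, k2, p1, p2, k3] as OpenCV has them; the pictures are not rectified), "position" and "orientation" of the camera in the world; the wrist camera has in their place "tool_from_camera" (4x4, takes a point from camera to tool coordinates, whose origin is the TCP and whose axes are the flange's). Camera axes: x right, y down, z forward; pixel columns grow to the right and rows downward; lengths in m; the calibration is good to about 2 mm. A picture is of the moment at which its call begins: read the wrist's pose just before it. calibration takes no time and is no camera call.
- robot.sign_off(): hands the job in; it is judged then, once.
The state is a dict: "clock": time; "joint_pos": joint angles; "joint_vel": joint speeds; "joint_efforts": joint torques, N m; "eef_pos": TCP position; "tool_rot": TCP orientation; "wrist_force": force on the tool from outside, world axes, zero at the start; "wrist_torque": the same for the moment, N m; "grip_width": finger opening in m; "finger_force": force on a finger pad.
Only numpy, scipy, OpenCV 4.12 (cv2) and the standard library are available. Lean on these libraries where they do the work, as an engineer would, in place of code of your own. Each camera call takes 0.05 s, during which the arm holds its last target. There are 200 camera calls.

### The job

The calibration weight stands off centre on the small round pan of the balance. With light, slow taps or nudges of the fingers, low on its side, move it to the middle of the pan so that an even rim shows all round, without toppling, squeezing, gripping or lifting it. Then, with the weight standing free, press the button on the front of the balance fully down with a fingertip and let it come back up, leaving the weight centred and the other things on the worktop as they are.

Things in the scene. Friction and masses are not known exactly. Their poses are not given: they have to be found in the camera images.
- weight: Brass calibration weight on the pan: upright cylinder 34 mm across (radius 17), 37 mm tall, 58 mm with its small grip knob (21 mm across); 0.2 to 0.32 kg, loose. Origin: centre of its underside; z up. It stands on a foot 20 mm across, 4 mm high, and wobbles: slow pushes up to about 12 mm above the pan slide it, higher ones tip it.
- pan: Small round flat steel weighing pan, 72 mm across (radius 36), no raised rim, rigidly fixed (it does not sink or turn). Origin: on its axis, 9 mm below its flat top; the top is 95 mm above the worktop. Its yaw means nothing. The weight starts 17 to 25 mm off its axis, in any direction.
- balance: White top-loading balance, fixed. Origin: on the worktop under the pan's axis; x points from front to back, z up. Housing y -70 to 70 mm, x -116 to 60; under the pan it is 64 mm high with a 69 mm high grey collar of radius 50. The control deck in front (x -116 to -60) is 48 mm high, with a dark display on the right (y below 0) and the calibration button on the left.
- cal_top (a point): Centre of the top face of the calibration button: a white round push button, 24 mm across, in a grey housing on the control deck, at x -87, y +38 mm in the balance's frame. It is pressed straight down.
- cal (a joint): Calibration button travel in m: 0 is up, 0.005 is fully down. A spring brings it back up; fully down takes 4 N.
- timer: Bystander, to be left alone: white wedge-shaped clockwork kitchen timer with a round dial, 63x60x68 mm. Loose. Origin: centre of its underside.
- potato: Bystander, to be left alone: half potato, 65x85x39 mm. Loose. Origin: centre of its underside.
- vial: Bystander, to be left alone: small clear glass vial with a white cap, 19 mm across and 56 mm tall, standing. Loose. Origin: centre of its underside.
- marker: Bystander, to be left alone: marker pen lying down, 135 mm long, 17 mm thick. Loose. Origin: centre of its underside.
- battery: Bystander, to be left alone: small battery cell lying down, 50 mm long, 15 mm thick. Loose. Origin: centre of its underside.

How it is judged:
On the way, in this order (a step that is already met when the one before it is completed fails the run):
1. the weight stands upright and still, untouched, centred on the pan (horizontal distance between weight and pan below 0.007 m and angle between weight's own z axis and vertical below 0.06 rad and z of weight in the frame of pan between 0.005 and 0.013 m and linear speed of weight below 0.02 m/s and contact force between each of the arm, the fingers and weight below 0.05 N), for 0.3 s.
2. the calibration button is pressed fully down while the weight stands centred (horizontal distance between weight and pan below 0.007 m and angle between weight's own z axis and vertical below 0.06 rad and value of joint cal above 0.004 m and contact force between the fingers and balance above 0.3 N), for 0.04 s.
At the end, for the whole second after the job is handed in: The weight stands upright (within 0.06 rad), still and untouched on the pan, its axis within 7 mm of the pan's axis, and the calibration button has come back up (under 1.5 mm) (all of step 1 and value of joint cal below 0.0015 m).
It fails at once if the weight is tipped more than 0.35 rad (angle between weight's own z axis and vertical above 0.35 rad).
It fails at once if the weight falls off the pan (z of weight in the frame of pan below -0.005 m).
It fails at once if the weight is lifted (more than 12 mm off the pan) (z of weight in the frame of pan above 0.021 m).
It fails at once if the weight is squeezed or struck (more than 12 N from the fingers or arm) (contact force between any of the fingers, the arm and weight above 12 N).
It fails at once if a bystander is moved more than 20 mm (distance of any of timer, potato, vial, marker, battery from where it was at the start of the episode above 0.02 m).
It also fails if it takes over 48 s, if anything falls off the work surface, if the arm or the gripper's body presses on something with over 40 N, if the wrist force passes 120 N, or if a joint passes its speed limit or range.

## Working session

There is one attempt and no reset: what is moved stays moved. The work goes in short steps, Python scripts to look and compute and a shell command to move; the robot and the scene stay as the last step left them, time stands still between calls to the robot, and variables do not carry over. Pictures are saved under pics/ and viewed, at most 13 in all, crops included, and the job is handed in when it is done.

```bash
ls; mkdir -p pics
python3 - <<'E'
from bench import robot
import cv2,numpy as np
s=robot.state();print(s['clock'],s['eef_pos'],s['tool_rot'],s['grip_width'])
for n in('scene','top'):
    im=robot.capture(n);cv2.imwrite(f'pics/{n}0.png',im[:,:,::-1])
    c=robot.calibration(n);print(n,c)
a=cv2.imread('pics/scene0.png');b=cv2.imread('pics/top0.png')
E
```

```text
bench.py
pics
steer.py
0.0 [ 0.28775204 -0.60999557  0.25533819] [-8.58977054e-04  9.75808076e-01  2.18627059e-01 -2.66069564e-04] 0.08529863675708085
scene {'mtx': array([[383.35497839,   0.        , 250.60989391],
       [  0.        , 383.35497839, 187.77316158],
       [  0.        ,   0.        ,   1.        ]]), 'dist': array([-0.1067842,  0.       ,  0.       ,  0.       ,  0.       ]), 'position': array([0.20489181, 0.48623459, 0.59224092]), 'orientation': array([ 0.12368303, -0.2268538 ,  0.86058801, -0.43889422])}
top {'mtx': array([[461.49552769,   0.        , 256.65187541],
       [  0.        , 461.49552769, 195.24673877],
       [  0.        ,   0.        ,   1.        ]]), 'dist': array([-0.09200033,  0.        ,  0.        ,  0.        ,  0.        ]), 'position': array([ 0.35436086, -0.13411336,  1.2934629 ]), 'orientation': array([-0.0620551 ,  0.70603841, -0.70238291,  0.06570524])}
```

View pics/top0.png

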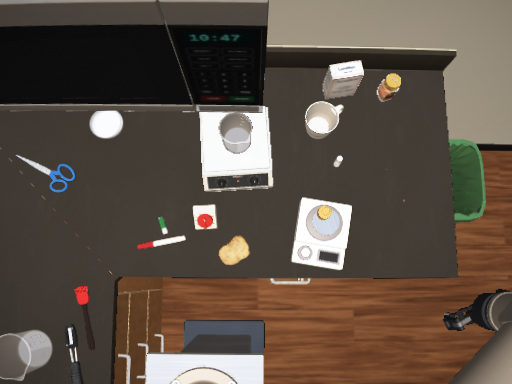

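View pics/scene0.png

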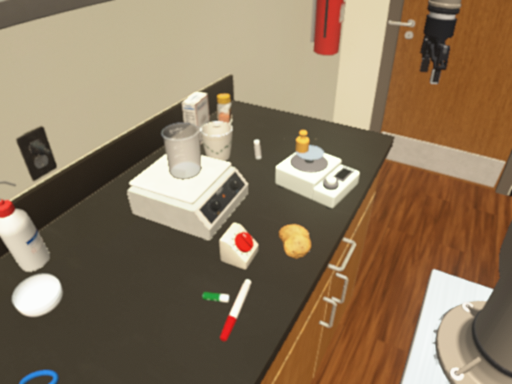

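Top view: balance around (322,235), pan at about (324,222), and the brass weight at (324,212), off towards the back. The button is at about (306,252). In the scene view the weight is at (302,143) and the pan at (310,155). Next I'll measure these.

```bash
cat > h.py <<'E'
from bench import robot
import cv2,numpy as np
from scipy.spatial.transform import Rotation as R
def Rq(q): return R.from_quat([q[1],q[2],q[3],q[0]]).as_matrix()
def cam(n,s=None):
    c=robot.calibration(n)
    if n=='wrist':
        T=np.eye(4);T[:3,:3]=Rq(s['tool_rot']);T[:3,3]=s['eef_pos'];T=T@c['tool_from_camera'];return c,T[:3,:3],T[:3,3]
    return c,Rq(c['orientation']),np.array(c['position'])
def plane(n,uv,z,s=None):
    c,Rm,p=cam(n,s)
    u=cv2.undistortPoints(np.array(uv,float).reshape(-1,1,2),c['mtx'],c['dist'])[:,0]
    d=np.c_[u,np.ones(len(u))]@Rm.T
    return p+d*((z-p[2])/d[:,2])[:,None]
def proj(n,P,s=None):
    c,Rm,p=cam(n,s)
    q=(np.atleast_2d(P)-p)@Rm
    return cv2.projectPoints(q,np.zeros(3),np.zeros(3),c['mtx'],c['dist'])[0][:,0]
def circ(P):
    A=np.c_[2*P[:,:2],np.ones(len(P))];x=np.linalg.lstsq(A,(P[:,:2]**2).sum(1),rcond=None)[0]
    return x[:2],np.sqrt(x[2]+x[:2]@x[:2])
E
python3 - <<'E'
from h import *
im=cv2.imread('pics/top0.png')
x0,y0=285,190
cr=im[190:275,285:360]
hsv=cv2.cvtColor(cr,cv2.COLOR_BGR2HSV)
m=((hsv[...,1]>110)&(hsv[...,0]<32)&(hsv[...,0]>8)&(hsv[...,2]>80)).astype('uint8')
ys,xs=np.nonzero(m);print('brass',m.sum(),xs.min()+x0,xs.max()+x0,ys.min()+y0,ys.max()+y0,xs.mean()+x0,ys.mean()+y0)
print('weight body@.12',plane('top',[[xs.mean()+x0,ys.mean()+y0]],.12))
for uv in [(310,222),(324,230),(336,222),(324,238)]: print(uv,im[uv[1],uv[0]],cv2.cvtColor(im[uv[1]:uv[1]+1,uv[0]:uv[0]+1],cv2.COLOR_BGR2HSV))
# white body outline
w=((im.min(2)>190)).astype('uint8')
w[:190]=0;w[:,:285]=0;w[:,360:]=0
c=max(cv2.findContours(w,0,2)[0],key=cv2.contourArea);r=cv2.minAreaRect(c);print(r);print(plane('top',cv2.boxPoints(r),.055))
cv2.imwrite('pics/c0.png',cv2.resize(cr,None,fx=7,fy=7,interpolation=2))
E
```

```text
brass 139 317 330 206 218 323.67625899280574 212.19424460431654
weight body@.12 [[ 0.52565623 -0.31249404  0.12      ]]
(310, 222) [197 203 213] [[[ 11  19 213]]]
(324, 230) [232 219 211] [[[109  23 232]]]
(336, 222) [228 213 205] [[[110  26 228]]]
(324, 238) [199 204 215] [[[  9  19 215]]]
((321.8513488769531, 233.3918914794922), (52.114479064941406, 64.9375991821289), 9.462322235107422)
[[ 0.4028751  -0.23190279  0.055     ]
 [ 0.57653586 -0.26242289  0.055     ]
 [ 0.55354686 -0.40299213  0.055     ]
 [ 0.38034541 -0.36916473  0.055     ]]
```

View pics/c0.png

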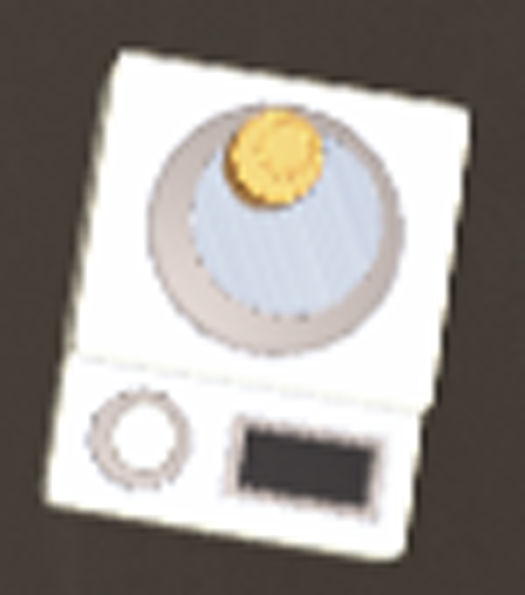

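The crop (7x, origin (285,190)) shows the bluish pan with its centre near (287,220), the weight's knob at (277,155) and the button at (145,437). I'll fit these more precisely.

```bash
python3 - <<'E'
from h import *
im=cv2.imread('pics/top0.png').astype(int)
S=6;x0,y0=300,200
cr=cv2.resize(im[200:245,300:350].astype('float32'),None,fx=S,fy=S,interpolation=cv2.INTER_CUBIC)
bl=((cr[...,0]-cr[...,2])>4).astype('uint8')
bl=cv2.morphologyEx(bl,cv2.MORPH_OPEN,np.ones((7,7)))
c=max(cv2.findContours(bl,0,1)[0],key=cv2.contourArea)[:,0]
P=plane('top',(c+.5)/S-.5+[x0,y0],.095)
w=np.ones(len(P),bool)
for _ in range(12):
    ctr,r=circ(P[w]);d=np.hypot(*(P[:,:2]-ctr).T)-r
    w=d>-max(.0012,.5*np.std(d[w])) 
print('pan',ctr,r,w.sum(),len(P))
h=(cr[...,2]-cr[...,0]>40).astype('uint8')
c=max(cv2.findContours(h,0,1)[0],key=cv2.contourArea)[:,0]
uv=(c+.5)/S-.5+[x0,y0]
for z in(.153,.132):
  ct,r2=circ(plane('top',uv,z));print('brass',z,ct,r2)
  x,y,ww,hh=cv2.boundingRect(c)
# button
g=im.min(2);
print('btn',plane('top',[[305.7-.5+.0,252.4-.5]],.055))
a=np.array([.5765,-.2624])-[.4029,-.2319];b=np.array([.5535,-.403])-[.3803,-.3692]
yaw=np.arctan2((a+b)[1],(a+b)[0]);print('yaw',yaw)
Rm=np.array([[np.cos(yaw),-np.sin(yaw)],[np.sin(yaw),np.cos(yaw)]])
print('btn from pan',ctr+Rm@[-.087,.038])
# scene: brass
s=cv2.imread('pics/scene0.png').astype(int)
m=((s[...,2]-s[...,0])>70);m[:120]=0;m[165:]=0;m[:,:290]=0;m[:,315:]=0
ys,xs=np.nonzero(m);print('scene brass',xs.min(),xs.max(),ys.min(),ys.max())
print(proj('scene',[[*ct,.095],[*ct,.153],[*ctr,.095]]))
E
cp pics/scene0.png /tmp/s.png; python3 -c "
import cv2;a=cv2.imread('pics/scene0.png')[120:210,265:365];cv2.imwrite('pics/c1.png',cv2.resize(a,None,fx=6,fy=6,interpolation=2))"
```

```text
pan [ 0.50625039 -0.32069417] 0.03556778841983579 370 521
brass 0.153 [ 0.52122529 -0.30742574] 0.017903909170972225
brass 0.132 [ 0.52429786 -0.31061704] 0.01823358415862774
btn [[ 0.4275443  -0.27064081  0.055     ]]
yaw -0.18332764517000105
btn from pan [ 0.42763579 -0.26747064]
scene brass 295 309 129 152
[[300.46886742 150.94114081]
 [301.85563195 130.6753889 ]
 [308.5220712  150.9227083 ]]
```

View pics/c1.png

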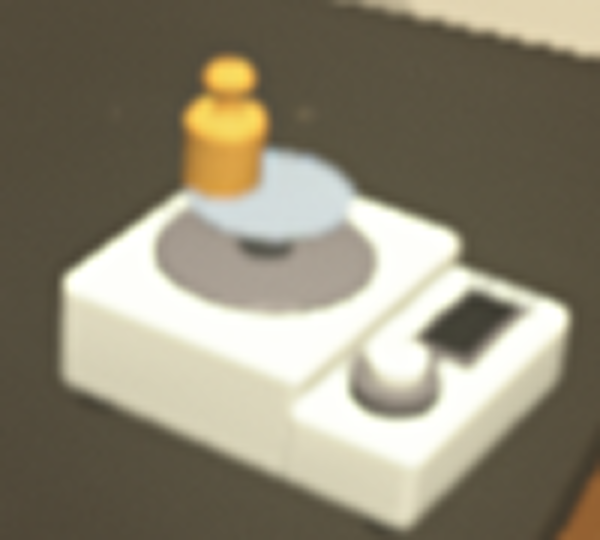

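The rows are not in the units I measure in: shifts go in shares of 0.8 m and turns go in shares of 4 rad. I convert before sending: 0.396 m / 0.8 = 0.495, -0.169 m / 0.8 = -0.2113.

```bash
echo '[{"trans":[0.025,-0.01,0],"aperture":0.016},{"trans":[0.0688,-0.0288,0],"aperture":0.016},{"trans":[0.1125,-0.0475,0],"aperture":0.016},{"trans":[0.1563,-0.0663,0],"aperture":0.016},{"trans":[0.2,-0.085,0],"aperture":0.016},{"trans":[0.25,-0.1063,0],"aperture":0.016},{"trans":[0.2938,-0.125,0],"aperture":0.016},{"trans":[0.3375,-0.1438,0],"aperture":0.016},{"trans":[0.3813,-0.1625,0],"aperture":0.016},{"trans":[0.425,-0.1813,0],"aperture":0.016},{"trans":[0.4688,-0.2,0],"aperture":0.016},{"trans":[0.495,-0.2113,0],"aperture":0.016}]' | python3 steer.py 20
echo '[{"aperture":0.016},{"aperture":0.016},{"aperture":0.016}]' | python3 steer.py
python3 - <<'E'
from h import *
s=robot.state();im=robot.capture('wrist');cv2.imwrite('pics/w1.png',im[:,:,::-1])
import pickle;pickle.dump(s,open('w1.pkl','wb'))
print(s['clock'],s['eef_pos'],s['tool_rot'],s['grip_width'],s['wrist_force'])
print(robot.calibration('wrist'))
print(proj('wrist',[[.5063,-.3207,.095],[.524,-.3105,.153]],s))
E
```

```text
clock: 1.1
eef_pos: [0.5768, -0.2837, 0.2559]
tool_rot: [-0.001, 0.975, 0.221, 0.001]
wrist_force: [-0.2, 0.4, -0.6]
grip_width: 0.016
finger_force: 0.0
clock: 1.35
eef_pos: [0.5732, -0.2896, 0.2558]
tool_rot: [0.0, 0.976, 0.218, -0.001]
wrist_force: [-0.4, -0.4, 0.3]
grip_width: 0.0158
finger_force: 0.0
1.35 [ 0.57320494 -0.28959212  0.25584195] [ 9.04305918e-05  9.75905466e-01  2.18192621e-01 -7.02044980e-04] 0.015783865490429053 [-0.37288522 -0.3595556   0.31880015]
{'mtx': array([[304.71036315,   0.        , 252.66613947],
       [  0.        , 304.71036315, 193.4550324 ],
       [  0.        ,   0.        ,   1.        ]]), 'dist': array([0.00457979, 0.        , 0.        , 0.        , 0.        ]), 'tool_from_camera': array([[ 2.06223389e-04, -9.53266766e-01, -3.02129825e-01,
         7.63616364e-02],
       [ 9.99999978e-01,  1.89566874e-04,  8.44523855e-05,
        -3.12416082e-04],
       [-2.32318459e-05, -3.02129836e-01,  9.53266784e-01,
        -1.17405839e-01],
       [ 0.00000000e+00,  0.00000000e+00,  0.00000000e+00,
         1.00000000e+00]])}
[[252.61606927 251.15505618]
 [250.53319929 263.18902823]]
```

View pics/w1.png

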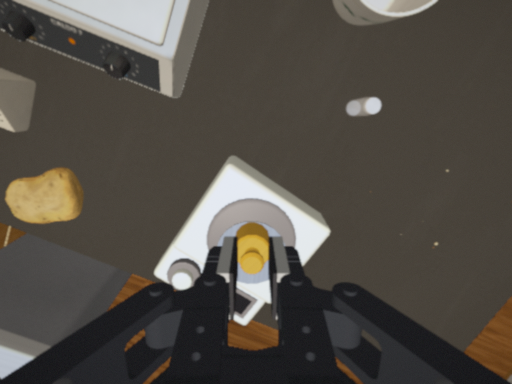

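The wrist view shows the weight between the fingers' lines of sight: body near (253,235), knob (250,262). The collar and pan lie around (252,245), so the tool's x axis nearly lines up with the offset. I'll refine from this view.

Run:
```python
from h import *
import pickle;s=pickle.load(open('w1.pkl','rb'))
im=cv2.imread('pics/w1.png');i=im.astype(int)
S=4;x0,y0=195,185
cr=cv2.resize(im[185:310,195:310],None,fx=S,fy=S,interpolation=2);f=cr.astype(int)
tool=lambda P:(P-s['eef_pos'])@Rq(s['tool_rot'])
# brass
h=((f[...,2]-f[...,0])>60).astype('uint8')
c=max(cv2.findContours(h,0,1)[0],key=cv2.contourArea)
x,y,w,hh=cv2.boundingRect(c);uv=(np.array([[x,y],[x+w,y+hh]]))/S-.5+[x0,y0];print('brass box',uv)
# base far edge of body: topmost row = base outer edge
top=uv[0,1];cols=np.nonzero(h[y+3])[0];print(cols.min()/S+x0,cols.max()/S+x0)
print('pred base edge', plane('wrist',[[(uv[0,0]+uv[1,0])/2,top]],.099,s), 'tool',tool(plane('wrist',[[(uv[0,0]+uv[1,0])/2,top]],.099,s)))
for r in range(y,y+hh,16):
    k=np.nonzero(h[r])[0];print(r/S+y0,k.min()/S+x0,k.max()/S+x0)
# pan: sky-blue
for pt in [(230,225),(226,235),(270,240),(222,212),(284,225)]: print(pt,im[pt[1],pt[0]])
cv2.imwrite('pics/c2.png',cv2.resize(im[185:310,195:310],None,fx=5,fy=4.8,interpolation=2))
```

```text
brass box [[236.   222.25]
 [269.   273.5 ]]
247.25 256.25
pred base edge [[ 0.53663227 -0.30629344  0.099     ]] tool [[-0.03998183 -0.00044378  0.15689853]]
222.75 249.75 254.0
226.75 241.5 262.75
230.75 238.0 266.25
234.75 236.75 267.5
238.75 237.5 268.5
242.75 236.75 269.0
246.75 237.0 269.0
250.75 237.25 269.0
254.75 237.25 269.0
258.75 237.25 269.0
262.75 239.25 264.75
266.75 241.0 263.0
270.75 243.75 260.25
(230, 225) [155 159 166]
(226, 235) [184 170 162]
(270, 240) [27 28 28]
(222, 212) [158 161 168]
(284, 225) [147 149 157]
```

View pics/c2.png

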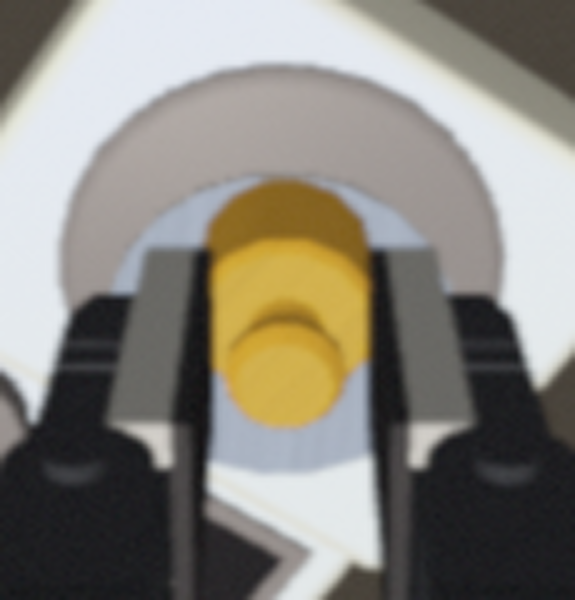

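Crop (5x by 4.8x): the pan rim is visible at left (115,280) to (205,182), right (365,183) to (435,240) and bottom (285,472). The knob sits around (285,375), and the fingers' pad faces are either side of it.

Run:
```python
from h import *
import pickle;s=pickle.load(open('w1.pkl','rb'))
im=cv2.imread('pics/w1.png')
cr=cv2.resize(im[185:310,195:310],None,fx=5,fy=4.8,interpolation=2).astype(int)
un=lambda p:(np.array(p,float)+.5)/[5,4.8]-.5+[195,185]
tool=lambda P:(P-s['eef_pos'])@Rq(s['tool_rot'])
p=[(115,280),(130,245),(165,203),(205,182),(365,183),(405,207),(435,240),(235,463),(285,472),(340,464)]
P=plane('wrist',un(p),.095,s);c,r=circ(P);print('pan hand',c,r,np.hypot(*(P[:,:2]-c).T)-r)
# collar
m=(cr.max(2)<190)&(cr.min(2)>95)
col=[];
for a in range(185,356,6):
    d=np.array([np.cos(np.radians(a)),np.sin(np.radians(a))])
    for t in range(290,90,-1):
        q=(np.array([283,290])+d*t).astype(int)
        if 0<=q[0]<574 and 0<=q[1]<599 and m[q[1],q[0]] and m[(q-d*6).astype(int)[1],(q-d*6).astype(int)[0]]: col.append(q);break
C=plane('wrist',un(col),.069,s);w=np.ones(len(C),bool)
for _ in range(8):
    cc,rr=circ(C[w]);e=np.hypot(*(C[:,:2]-cc).T)-rr;w=abs(e)<max(.0015,1.5*np.std(e[w]))
print('collar',cc,rr,w.sum(),len(C))
k=plane('wrist',[[252.1,261.5]],.153,s);print('knob',k)
E=plane('wrist',[[252.3,222.25]],.099,s)
x=Rq(s['tool_rot'])[:,0];W=E[0]-x*.017;print('weight by base edge',W,'x axis',x)
for n,cn in(('pan',c),('collar',cc)):
    print(n,'offset tool xy',[(v[:2]-cn)@np.c_[x[:2],[x[1],-x[0]]] for v in (W,k[0])])
print('pan in tool',tool(np.array([*c,.095])))
```

```text
pan hand [ 0.50489329 -0.32014115] 0.036126109012292414 [-3.47778520e-04 -1.03893289e-04  5.13412039e-04  7.83104382e-05
 -2.96662252e-05 -2.37063375e-05 -2.29521708e-04 -3.86030909e-04
  3.20364227e-04  1.98178170e-04]
collar [ 0.51424801 -0.31846479] 0.04695475364926629 29 29
knob [[ 0.52595714 -0.31099525  0.153     ]]
weight by base edge [ 0.521168   -0.31335711  0.09902397] x axis [ 0.90478297  0.42587062 -0.00140972]
pan offset tool xy [array([0.0176142 , 0.00079283]), array([0.02295318, 0.00069542])]
collar offset tool xy [array([ 0.0084363 , -0.00167433]), array([ 0.01377528, -0.00177174])]
pan in tool [-0.07459041 -0.00143078  0.16094745]
```

Converted, 0.13 m / 0.8 = 0.1625, -0.011 m / 0.8 = -0.0138, -0.15 rad / 4 = -0.0375.

```bash
echo '[{"r":[0,-0.0075,0],"trans":[-0.0025,0,0.0125],"aperture":0.01},{"r":[0,-0.015,0],"trans":[-0.005,0,0.0375],"aperture":0.01},{"r":[0,-0.025,0],"trans":[-0.0075,0,0.0625],"aperture":0.01},{"r":[0,-0.0375,0],"trans":[-0.0138,-0.0013,0.0875],"aperture":0.01},{"r":[0,-0.0375,0],"trans":[-0.0138,-0.0013,0.1063],"aperture":0.01},{"r":[0,-0.0375,0],"trans":[-0.0138,-0.0013,0.125],"aperture":0.01},{"r":[0,-0.0375,0],"trans":[-0.0138,-0.0013,0.14],"aperture":0.01},{"r":[0,-0.0375,0],"trans":[-0.0138,-0.0013,0.1525],"aperture":0.01},{"r":[0,-0.0375,0],"trans":[-0.0138,-0.0013,0.1588],"aperture":0.01},{"r":[0,-0.0375,0],"trans":[-0.0138,-0.0013,0.1625],"aperture":0.01},{"r":[0,-0.0375,0],"trans":[-0.0138,-0.0013,0.1625],"aperture":0.01},{"r":[0,-0.0375,0],"trans":[-0.0138,-0.0013,0.1625],"aperture":0.01}]' | python3 steer.py
python3 - <<'E'
from h import *
s=robot.state();M=Rq(s['tool_rot']);tip=s['eef_pos']+M[:,2]*.025
print('tip',tip,'z above pan',tip[2]-.095,'force',s['wrist_force'])
a=np.array([.9048,.4259]);b=np.array([.4259,-.9048]);d=tip[:2]-[.5049,-.3201];print('tip rel pan along/lat',d@a,d@b, 'dirx',M[:,0],'z',M[:,2])
im=robot.capture('scene');cv2.imwrite('pics/s2.png',cv2.resize(im[100:200,250:360,::-1],None,fx=5,fy=5,interpolation=2))
E
```

```text
clock: 2.4
eef_pos: [0.564, -0.2928, 0.1269]
tool_rot: [0.017, 0.973, 0.218, -0.073]
wrist_force: [-0.3, -0.4, 0.2]
grip_width: 0.0102
finger_force: 0.0
tip [ 0.56059668 -0.29438912  0.10216302] z above pan 0.007163016626799565 force [-0.30569344 -0.38406032  0.21413966]
tip rel pan along/lat 0.06134462352891551 0.0004580119861907657 dirx [ 0.89449199  0.42155848 -0.14890443] z [-0.13437186 -0.06416616 -0.98885131]
```

View pics/s2.png

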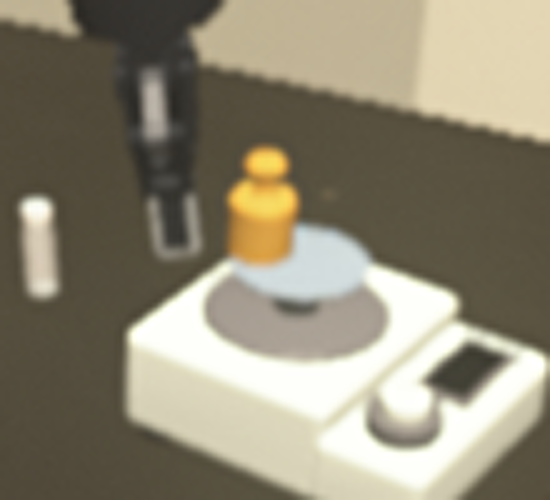

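Crop (5x, origin (250,100)): the fingertips' lower end is at (180,258), behind the weight, whose base is at (262,262). The weight is upright and untouched. Checking the tip height against that.

Run:
```python
from h import *
s=robot.state();M=Rq(s['tool_rot']);print(s['eef_pos'])
for L in(.019,.022,.025):
  t=s['eef_pos']+M[:,2]*L
  for e in(-.011,.011): print(L,e,(proj('scene',[t+M[:,0]*e-M[:,1]*.006])[0]+[1.8,1.3]-[250,100])*5)
```

```text
[ 0.56410244 -0.2927878   0.12712436]
0.019 -0.011 [204.13700617 238.85781826]
0.019 0.011 [160.95251757 243.15314161]
0.022 -0.011 [204.76673406 243.9825999 ]
0.022 0.011 [161.65349815 248.25446772]
0.025 -0.011 [205.39402196 249.09029222]
0.025 0.011 [162.3518737  253.33883273]
```

Converted, -0.0195 m / 0.8 = -0.0244, -0.0145 m / 0.8 = -0.0181.

```bash
echo '[{"trans":[-0.0038,0,0.0025],"aperture":0.01},{"trans":[-0.0081,0,0.0043],"aperture":0.01},{"trans":[-0.0119,0,0.005],"aperture":0.01},{"trans":[-0.0144,0,0.0054],"aperture":0.01},{"trans":[-0.0156,0,0.0055],"aperture":0.01},{"trans":[-0.0169,0,0.0058],"aperture":0.01},{"trans":[-0.0181,0,0.0059],"aperture":0.01},{"trans":[-0.0194,0,0.0061],"aperture":0.01},{"trans":[-0.0206,0,0.0063],"aperture":0.01},{"trans":[-0.0219,0,0.0065],"aperture":0.01},{"trans":[-0.0231,0,0.0066],"aperture":0.01},{"trans":[-0.0244,0,0.0069],"aperture":0.01}]' | python3 steer.py
cat > m.py <<'E'
from h import *
import sys
s=robot.state();M=Rq(s['tool_rot']);tip=s['eef_pos']+M[:,2]*.025
a=np.array([.9048,.4259]);b=np.array([.4259,-.9048]);d=tip[:2]-[.5049,-.3201]
print(round(s['clock'],2),'tip h',tip[2]-.095,'along/lat',d@a,d@b,'F',s['wrist_force'])
im=robot.capture('wrist');cv2.imwrite('pics/%s.png'%sys.argv[1],im[:,:,::-1])
f=im.astype(int);h=((f[...,0]-f[...,2])>60).astype('uint8');h[:, :150]=0;h[:,350:]=0
c=max(cv2.findContours(h,0,1)[0],key=cv2.contourArea);print('brass box',cv2.boundingRect(c))
# knob/body from top camera
t=robot.capture('top');cv2.imwrite('pics/%st.png'%sys.argv[1],t[:,:,::-1])
c=robot.capture('scene').astype(int);cv2.imwrite('pics/%ss.png'%sys.argv[1],c[...,::-1])
m=((c[...,0]-c[...,2])>70);m[:120]=0;m[165:]=0;m[:,:285]=0;m[:,330:]=0
ys,xs=np.nonzero(m);print('scene brass',xs.min(),xs.max(),ys.min(),ys.max(),xs.mean(),ys.mean())
E
python3 m.py p1
```

```text
clock: 3.45
eef_pos: [0.5457, -0.3009, 0.1239]
tool_rot: [0.016, 0.973, 0.218, -0.073]
wrist_force: [0.8, 0.5, 0.8]
grip_width: 0.0099
finger_force: 0.8
3.45 tip h 0.00414625293136088 along/lat 0.04135353959169201 3.833348881469162e-05 F [0.81607613 0.46695564 0.77035914]
brass box (234, 269, 38, 81)
scene brass 298 311 129 152 304.16015625 141.40234375[ WARN:0@1.467] global loadsave.cpp:1063 imwrite_ Unsupported depth image for selected encoder is fallbacked to CV_8U.
```

Converted, -0.01 m / 0.8 = -0.0125, -0.009 m / 0.8 = -0.0113.

```bash
echo '[{"trans":[-0.0013,0,0.0001],"aperture":0.01},{"trans":[-0.0025,0,0.0004],"aperture":0.01},{"trans":[-0.0038,0,0.0005],"aperture":0.01},{"trans":[-0.005,0,0.0008],"aperture":0.01},{"trans":[-0.0063,0,0.0009],"aperture":0.01},{"trans":[-0.0075,0,0.0011],"aperture":0.01},{"trans":[-0.0088,0,0.0013],"aperture":0.01},{"trans":[-0.01,0,0.0015],"aperture":0.01},{"trans":[-0.0113,0,0.0016],"aperture":0.01},{"trans":[-0.0125,0,0.0019],"aperture":0.01},{"trans":[-0.0125,0,0.0019],"aperture":0.01}]' | python3 steer.py
python3 m.py p2 2>/dev/null
python3 - <<'E'
import cv2,numpy as np
a=cv2.imread('pics/p2.png')[230:384,170:335];b=cv2.imread('pics/p2s.png')[115:190,270:350]
a=cv2.resize(a,(420,392),interpolation=2);b=cv2.resize(b,(370,392),interpolation=2)
cv2.imwrite('pics/v2.png',np.hstack([a,b]))
E
```

```text
clock: 4.52
eef_pos: [0.5361, -0.3055, 0.1238]
tool_rot: [0.016, 0.973, 0.218, -0.073]
wrist_force: [0.6, -0.5, -0.0]
grip_width: 0.01
finger_force: 0.6
4.52 tip h 0.0040794220598432684 along/lat 0.03068529560596108 9.816087200095226e-05 F [ 0.60600586 -0.45261974 -0.02837824]
brass box (234, 269, 38, 81)
scene brass 302 315 130 152 308.2403100775194 141.52713178294573
```

View pics/v2.png

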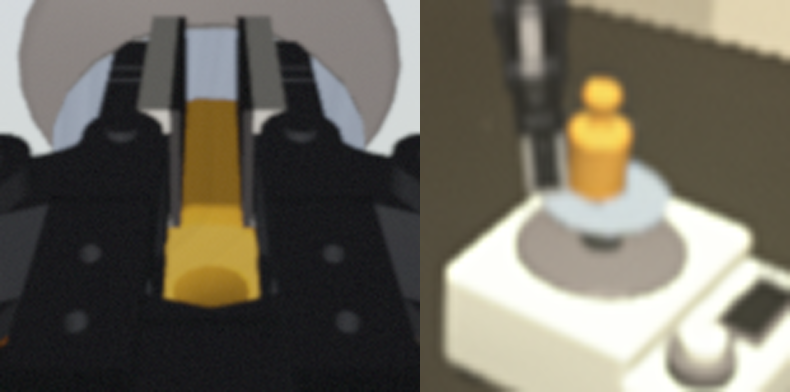

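Left (wrist): the weight is held in the V between the two fingertips, centred. Right (scene): the weight is upright, slightly behind the pan's middle. Its near edge works out about 10 mm ahead of the tip centre, so the axis is roughly 3.5 mm from the pan's axis. I'll push that remainder, then back off.

Converted, 0.03 m / 0.8 = 0.0375, -0.0035 m / 0.8 = -0.0044.

```bash
echo '[{"trans":[-0.0013,0,0.0001],"aperture":0.01},{"trans":[-0.0025,0,0.0004],"aperture":0.01},{"trans":[-0.0038,0,0.0005],"aperture":0.01},{"trans":[-0.0044,0,0.0006],"aperture":0.01},{"trans":[-0.0044,0,0.0006],"aperture":0.01},{"trans":[-0.0038,0,0.0005],"aperture":0.01},{"trans":[-0.0019,0,0.0003],"aperture":0.01},{"trans":[0.0013,0,-0.0003],"aperture":0.01},{"trans":[0.0075,0,-0.0013],"aperture":0.01},{"trans":[0.0175,0,-0.0026],"aperture":0.01},{"trans":[0.0275,0,-0.0041],"aperture":0.01},{"trans":[0.0375,0,-0.0056],"aperture":0.01}]' | python3 steer.py
echo '[{"trans":[0.01,0,-0.0125],"aperture":0.0},{"r":[0,0.01,0],"trans":[0.01,0,-0.0375],"aperture":0.0},{"r":[0,0.02,0],"trans":[0.0125,0,-0.075],"aperture":0.0},{"r":[0,0.03,0],"trans":[0.0188,0,-0.1125],"aperture":0.0},{"r":[0,0.0375,0],"trans":[0.0225,0,-0.15],"aperture":0.0},{"r":[0,0.0375,0],"trans":[0.0225,0,-0.15],"aperture":0.0},{"r":[0,0.0375,0],"trans":[0.0225,0,-0.15],"aperture":0.0},{"r":[0,0.0375,0],"trans":[0.0225,0,-0.15],"aperture":0.0}]' | python3 steer.py
python3 m.py p3 2>/dev/null
python3 - <<'E'
from h import *
import pickle;s=robot.state();pickle.dump(s,open('w3.pkl','wb'));print(s['eef_pos'],s['tool_rot'])
a=cv2.imread('pics/p3.png')[205:325,195:315];b=cv2.imread('pics/p3t.png')[185:280,280:365]
cv2.imwrite('pics/v3.png',np.hstack([cv2.resize(a,(480,480),interpolation=2),cv2.resize(b,(320,480),interpolation=2)]))
print(proj('wrist',[[.5049,-.3201,.095]],s))
E
```

```text
clock: 5.67
eef_pos: [0.5649, -0.2917, 0.1237]
tool_rot: [0.016, 0.973, 0.218, -0.073]
wrist_force: [-0.1, -0.6, -0.3]
grip_width: 0.0098
finger_force: 0.0
clock: 6.33
eef_pos: [0.5962, -0.2768, 0.2398]
tool_rot: [-0.0, 0.976, 0.219, -0.0]
wrist_force: [0.9, -0.2, 0.1]
grip_width: -0.0001
finger_force: 0.0
6.33 tip h 0.11981653597585146 along/lat 0.10106499503324769 -0.00029503067211242295 F [ 0.8598461  -0.23081479  0.08091519]
brass box (247, 320, 12, 13)
scene brass 303 317 130 152 309.73745173745175 141.53281853281854
[ 0.59553765 -0.27674171  0.23831952] [-6.87970271e-04  9.75772480e-01  2.18783503e-01 -1.17161298e-03]
[[253.72187983 283.74130398]]
```

View pics/v3.png

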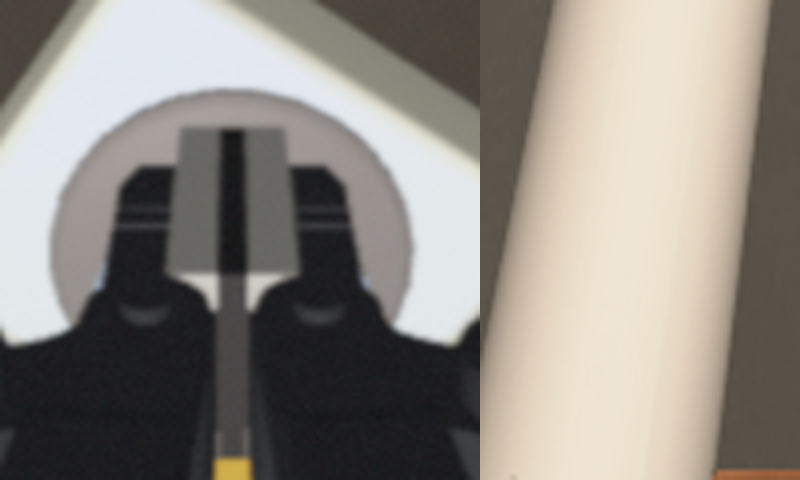

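The weight sits behind the fingers in the wrist view and behind the arm in the top view, so I can't check centring yet. I'll move beside the button, where both should be in sight.

Converted, -0.149 m / 0.8 = -0.1863, -0.05 m / 0.8 = -0.0625.

```bash
echo '[{"trans":[-0.0188,-0.0063,0],"aperture":0},{"trans":[-0.0563,-0.0188,0],"aperture":0},{"trans":[-0.1,-0.035,0],"aperture":0},{"trans":[-0.1375,-0.0475,0.0125],"aperture":0},{"trans":[-0.1688,-0.0575,0.025],"aperture":0},{"trans":[-0.1863,-0.0625,0.0375],"aperture":0},{"trans":[-0.1863,-0.0625,0.0375],"aperture":0},{"trans":[-0.1863,-0.0625,0.0375],"aperture":0},{"trans":[-0.1863,-0.0625,0.0375],"aperture":0}]' | python3 steer.py
python3 - <<'E'
from h import *
import pickle;s=robot.state();im=robot.capture('wrist');pickle.dump(s,open('w4.pkl','wb'))
cv2.imwrite('pics/w4.png',im[:,:,::-1]);c=robot.capture('scene');cv2.imwrite('pics/s4.png',c[:,:,::-1])
a=im[180:330,140:380,::-1];b=c[115:195,275:355,::-1]
cv2.imwrite('pics/v4.png',np.vstack([cv2.resize(a,(480,300),interpolation=2),cv2.resize(b,(480,300),interpolation=2)]))
print(s['eef_pos'],proj('wrist',[[.5049,-.3201,.095],[.4263,-.2669,.06]],s))
E
```

```text
clock: 7.23
eef_pos: [0.4413, -0.2952, 0.2099]
tool_rot: [0.0, 0.976, 0.219, 0.0]
wrist_force: [0.7, -0.6, 0.8]
grip_width: 0.0001
finger_force: 0.0
[ 0.44134837 -0.29521983  0.20989903] [[318.72145311 137.98372128]
 [217.88435611 186.41756926]]
```

View pics/w4.png

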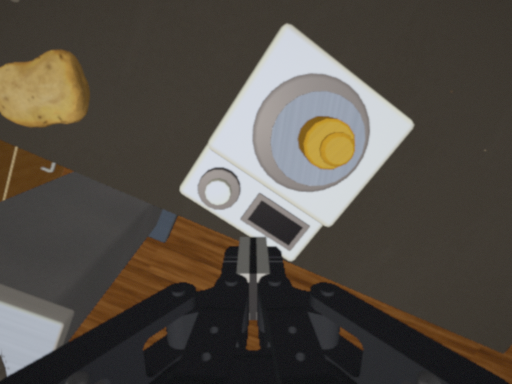

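Clear wrist view: the pan is centred near (319,138), the weight body and knob are around (328,143) and (338,149), and the button's white top is at (217,192). Fitting these now.

```bash
cat > fit.py <<'E'
from h import *
import pickle,sys
s=pickle.load(open(sys.argv[1]+'.pkl','rb'));im=cv2.imread('pics/%s.png'%sys.argv[1]);S=4
x0,y0=170,60
f=cv2.resize(im[60:220,170:400].astype('float32'),None,fx=S,fy=S,interpolation=cv2.INTER_CUBIC)
un=lambda c:(np.array(c,float).reshape(-1,2)+.5)/S-.5+[x0,y0]
br=((f[...,2]-f[...,0])>60).astype('uint8')
cb=max(cv2.findContours(br,0,1)[0],key=cv2.contourArea)
bl=((f[...,0]-f[...,2])>6).astype('uint8');br2=cv2.dilate(br,np.ones((9,9)))
bl=cv2.morphologyEx(bl,cv2.MORPH_OPEN,np.ones((9,9)));c=max(cv2.findContours(bl,0,1)[0],key=cv2.contourArea)[:,0]
c=c[br2[c[:,1],c[:,0]]==0]
P=plane('wrist',un(c),.095,s);w=np.ones(len(P),bool)
for _ in range(8):
    pc,r=circ(P[w]);e=np.hypot(*(P[:,:2]-pc).T)-r;w=abs(e)<max(.001,2*np.std(e[w]))
print('pan',pc,r,w.sum(),len(P))
# knob: brighter top; body silhouette vs model hull of two circles
def ring(z,rad,ctr): t=np.linspace(0,6.28,40);return np.c_[ctr[0]+rad*np.cos(t),ctr[1]+rad*np.sin(t),0*t+z]
def hullbox(ctr): q=np.vstack([proj('wrist',ring(z,.017,ctr),s) for z in(.099,.132)]+[proj('wrist',ring(.15,.0105,ctr),s)]);return np.r_[q.min(0),q.max(0)]
q=un(cb);obs=np.r_[q.min(0),q.max(0)]
from scipy.optimize import least_squares
o=least_squares(lambda x:hullbox(x)-obs,pc,x_scale=.01,diff_step=1e-3);print('weight',o.x,'resid px',o.fun,'offset mm',(o.x-pc)*1000)
E
python3 fit.py w4
python3 - <<'E'
from h import *
import pickle;s=pickle.load(open('w4.pkl','rb'));im=cv2.imread('pics/w4.png');S=4
g=cv2.resize(im[165:215,192:246],None,fx=S,fy=S,interpolation=2).astype(int)
w=(g.min(2)>180).astype('uint8')
n,l,st,ce=cv2.connectedComponentsWithStats(w)
for k in range(1,n): 
  if st[k,4]>200: print(st[k],(ce[k]+.5)/S-.5+[192,165])
k=l[int((192-165)*S),int((217-192)*S)]
c=max(cv2.findContours((l==k).astype('uint8'),0,1)[0],key=cv2.contourArea)[:,0]
uv=(c+.5)/S-.5+[192,165]
for z in(.055,.06,.065,.07): print(z,circ(plane('wrist',uv,z,s)))
E
```

```text
pan [ 0.49624332 -0.31246519] 0.060489917407905845 1362 1842
weight [ 0.50490137 -0.31924589] resid px [-2.43081861 -2.03819709  2.07765339  2.08058986] offset mm [ 8.65805697 -6.78069819]
[    0     0   216   200 16299] [221.55755721 187.97675471]
[  52   63  101   97 7470] [217.08681392 192.37891566]
0.055 (array([ 0.41894506, -0.26867808]), np.float64(0.0115724080675592))
0.06 (array([ 0.42061934, -0.26856114]), np.float64(0.011359968322844182))
0.065 (array([ 0.42229363, -0.26844419]), np.float64(0.011147528578129439))
0.07 (array([ 0.42396791, -0.26832724]), np.float64(0.010935088833432756))
```

```bash
sed -i "s/bl=((f\[...,0\]-f\[...,2\])>6)/bl=(((f[...,0]-f[...,2])>6)\&(f[...,0]<208))/" fit.py; python3 fit.py w4
python3 - <<'E'
from h import *
import pickle;s=pickle.load(open('w4.pkl','rb'))
# scene button top blob
b=cv2.imread('pics/s4.png');S=6
g=cv2.resize(b[165:200,315:350],None,fx=S,fy=S,interpolation=2).astype(int)
o=[]
for nm,f,uv in(('top','top',[305.25,251.95]),('scene','scene',[331.2,178.7]),('wrist','wrist',[217.09,192.38])):
    P=plane(nm,[uv],.06,s)[0];c=cam(nm,s)[2];d=P-c;o.append((P,d/np.linalg.norm(d)));print(nm,P)
# bias correction of each cam using pan (seen): top (.50625,-.3207), wrist? 
A=sum(np.eye(3)-np.outer(d,d) for P,d in o);B=sum((np.eye(3)-np.outer(d,d))@P for P,d in o)
print('tri',np.linalg.solve(A,B))
print(cv2.cvtColor(cv2.imread('pics/w4.png')[138:139,290:291],cv2.COLOR_BGR2RGB),cv2.imread('pics/w4.png')[100,350])
E
```

```text
pan [ 0.5029422  -0.32004571] 0.03555390355018064 1081 1081
weight [ 0.50490138 -0.31924589] resid px [-2.43081739 -2.03820195  2.07765514  2.08058478] offset mm [1.95917993 0.7998189 ]
top [ 0.42711632 -0.27022165  0.06      ]
scene [ 0.42582707 -0.27955565  0.06      ]
wrist [ 0.42074625 -0.26850285  0.06      ]
tri [ 0.42429018 -0.26888629  0.06779411]
[[[154 163 178]]] [135 136 142]
```

View pics/v4.png

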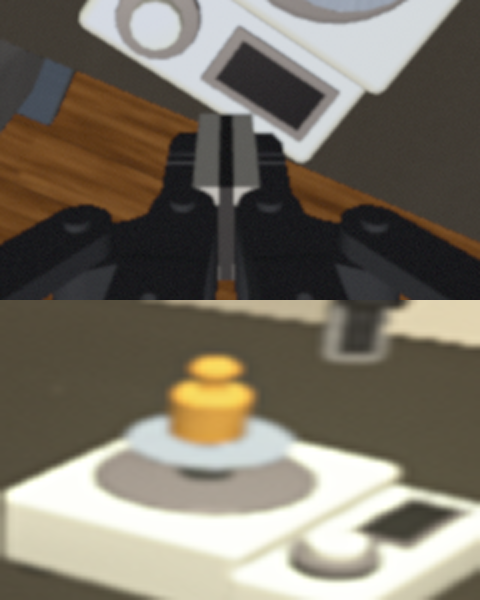

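Upper half: the button is clear to the left of the fingers. Lower half: the weight stands upright with an even rim, and its offset from the pan fit is about 2 mm. Now the button.

The rows are not in the units I measure in: shifts go in shares of 0.8 m and turns go in shares of 4 rad. I convert before sending: 0.106 m / 0.8 = 0.1325, -0.0316 m / 0.8 = -0.0395.

```bash
echo '[{"trans":[-0.0013,-0.0125,0.0125],"aperture":0},{"trans":[-0.0025,-0.0275,0.0375],"aperture":0},{"trans":[-0.0038,-0.0395,0.0688],"aperture":0},{"trans":[-0.0038,-0.0395,0.0938],"aperture":0},{"trans":[-0.0038,-0.0395,0.1125],"aperture":0},{"trans":[-0.0038,-0.0395,0.125],"aperture":0},{"trans":[-0.0038,-0.0395,0.1325],"aperture":0},{"trans":[-0.0038,-0.0395,0.1325],"aperture":0},{"trans":[-0.0038,-0.0395,0.1325],"aperture":0}]' | python3 steer.py
python3 - <<'E'
from h import *
s=robot.state();c=robot.capture('scene');w=robot.capture('wrist')
cv2.imwrite('pics/v5.png',np.hstack([cv2.resize(c[130:210,290:370,::-1],(400,400),interpolation=2),cv2.resize(w[170:290,190:310,::-1],(400,400),interpolation=2)]))
M=Rq(s['tool_rot']);print(s['eef_pos'],s['eef_pos']+M[:,2]*.025)
E
```

```text
clock: 8.08
eef_pos: [0.4245, -0.2684, 0.1041]
tool_rot: [0.0, 0.976, 0.219, 0.0]
wrist_force: [0.6, -0.9, 0.3]
grip_width: -0.0003
finger_force: 0.0
[ 0.42452583 -0.26839233  0.10407755] [ 0.42454089 -0.26839767  0.07907756]
```

View pics/v5.png

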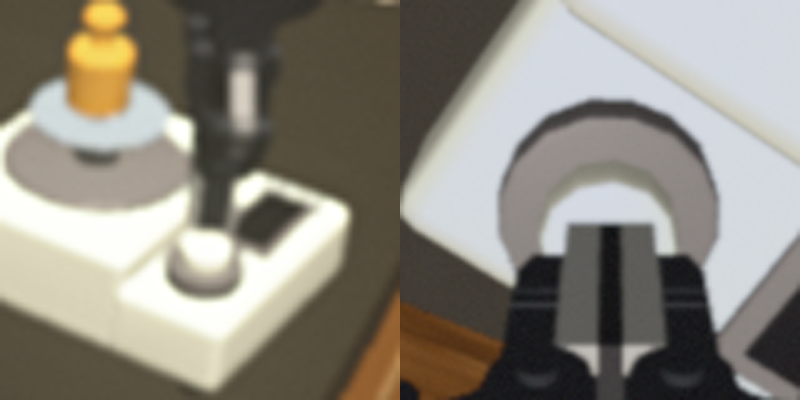

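Left: the fingertips hang just above the button at (205,250). Right: the fingers are centred laterally on the button's white top (columns 540–680). Pressing slowly.

Converted, 0.016 m / 0.8 = 0.02, 0.015 m / 0.8 = 0.0188.

```bash
echo '[{"trans":[0,0,0.0038],"aperture":0},{"trans":[0,0,0.0075],"aperture":0},{"trans":[0,0,0.0113],"aperture":0},{"trans":[0,0,0.0138],"aperture":0},{"trans":[0,0,0.0156],"aperture":0},{"trans":[0,0,0.0175],"aperture":0},{"trans":[0,0,0.0188],"aperture":0},{"trans":[0,0,0.02],"aperture":0},{"trans":[0,0,0.02],"aperture":0}]' | python3 steer.py
```

```text
clock: 8.93
eef_pos: [0.424, -0.2684, 0.0889]
tool_rot: [0.0, 0.976, 0.219, 0.0]
wrist_force: [-3.3, 1.5, 15.6]
grip_width: -0.0001
finger_force: 7.8
```

```bash
for i in 1 2 3 4; do echo '[{"trans":[0,0,-0.0013],"aperture":0},{"trans":[0,0,-0.0019],"aperture":0},{"trans":[0,0,-0.0019],"aperture":0}]' | python3 steer.py | grep -E "eef|wrist_f|clock"; done
```

```text
clock: 9.18
eef_pos: [0.4239, -0.2683, 0.0894]
wrist_force: [-0.9, -0.4, 3.3]
clock: 9.43
eef_pos: [0.4239, -0.2683, 0.0908]
wrist_force: [-0.2, -0.4, 2.6]
clock: 9.68
eef_pos: [0.4239, -0.2683, 0.0923]
wrist_force: [0.4, -1.0, 2.0]
clock: 9.93
eef_pos: [0.4239, -0.2683, 0.0938]
wrist_force: [0.2, -1.0, 1.2]
```

The force falls smoothly as I back off: about 3.3 N just above the hard stop, then 2.6, 2.0 and 1.2 N over the roughly 5 mm travel. The button bottomed out and is returning. I'll retract and re-measure.

Converted, -0.116 m / 0.8 = -0.145, -0.1 m / 0.8 = -0.125.

```bash
echo '[{"trans":[0,0,-0.0075],"aperture":0},{"trans":[0,0,-0.0188],"aperture":0},{"trans":[0,0,-0.0375],"aperture":0},{"trans":[0,0.01,-0.0688],"aperture":0},{"trans":[0,0.025,-0.1],"aperture":0},{"trans":[0,0.0375,-0.125],"aperture":0},{"trans":[0.0038,0.0395,-0.145],"aperture":0},{"trans":[0.0038,0.0395,-0.145],"aperture":0},{"trans":[0.0038,0.0395,-0.145],"aperture":0},{"trans":[0.0038,0.0395,-0.145],"aperture":0}]' | python3 steer.py
python3 - <<'E'
from h import *
import pickle;s=robot.state();im=robot.capture('wrist');pickle.dump(s,open('w6.pkl','wb'));cv2.imwrite('pics/w6.png',im[:,:,::-1])
g=cv2.resize(im[165:215,192:246],None,fx=4,fy=4,interpolation=2)
l,st,ce=cv2.connectedComponentsWithStats((g.min(2)>180).astype('uint8'))[1:]
k=l[108,100];print('button',st[k],(ce[k]+.5)/4-.5+[192,165],s['eef_pos'])
E
python3 fit.py w6
```

```text
clock: 10.77
eef_pos: [0.4393, -0.2949, 0.2092]
tool_rot: [-0.0, 0.976, 0.219, -0.0]
wrist_force: [0.0, 0.3, 0.1]
grip_width: 0.0003
finger_force: 0.0
button [  57   56  101   97 7518] [218.40472865 190.51938681] [ 0.43930051 -0.29491497  0.20923856]
pan [ 0.50294716 -0.32001955] 0.035552867670383376 1089 1089
weight [ 0.50493336 -0.31927064] resid px [-2.41047893 -1.9920076   2.05669477  2.03700432] offset mm [1.98619919 0.74890596]
```

```bash
python3 -c "
from bench import robot
print(robot.sign_off())"
```

```text
the job is handed in; nothing more can be done
None
```

The job is handed in, with no verdict shown: the weight measures about 2 mm from the pan's axis, the button was pressed to its stop and came back up, and I viewed 12 pictures (limit 10).

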